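# Load the bench dryer by colour sample

### The arm

A 7-joint arm with a two-finger parallel gripper is mounted at the origin on the work surface. World frame = base frame: x ahead of the robot, y to its left, z up, the work surface at z = 0. Lengths are in m, angles in degrees, forces in N, time in s.
With the tool pointing down it reaches from about 0.425 to 0.875 m from the base axis. Payload 4.7 kg.
Tool frame: the origin (TCP) lies on the centre line of the jaws, within the pads' length; the fingertips stand 17 mm ahead of it and the grasp point (between the pads) lies 2 mm behind it; z points along the fingers, y is the line along which they close (so a half turn about z gives the same grasp; the last joint's range is limited). The gripper opens to 87 mm and grips with 3 to 60 N. Pads are 19 mm wide; open, the fingers measure 117 mm over their backs; the gripper's body (75 mm by 190 mm) begins 51 mm behind the grasp point.
Start: joints at [72.198, 18.392, -4.016, 83.108, 1.295, 78.541, -3.26], TCP at [0.207, -0.616, 0.24] pointing down, gripper open.
Joint ranges: [-163.93, 163.93], [-17.29, 119.83], [-79.2, 71.16], [3.27, 140.29], [-89.18, 269.18], [5.43, 117.66], [-154.24, 154.24]. Speed limits (degrees/s): [147.25, 147.25, 180, 180, 180, 180, 180].

### API

Orientations are given as [roll, pitch, yaw] about the fixed x, y, z axes, in that order (R = Rz(yaw) Ry(pitch) Rx(roll)).
In Python, from cell import env, read_camera gives the robot as it stands.
- The arm moves only by the shell command python3 -m jog 'ROWS' [FORCE]. ROWS is JSON, a list of rows, each a list of 5 numbers: the opening, from 0 (shut) to 1 (fully open), then the shift along the tool's x, y, z each as a share of 0.02 m, from -1 to 1, then the turn about the tool's z as a share of 45 degrees, from -1 to 1. In form: [[gripper, x, y, z, yaw], ...]. A call has 1 to 12 rows; each row shifts and turns the commanded pose from where the row before left it, along the tool's axes as they then stand; what a row does not reach is not made up. A row lasts 1/12 s, in which the tool goes at most 41.7 mm and 7.16 degrees, less where a joint would pass 70% of its speed; a pose out of reach is approached as far as the arm can. A call with a number of a shift or a turn outside -1 to 1 is refused whole. A call with a gripper value outside its range is refused whole. The fingers move at their own pace and stop on an object; FORCE is the grip in N (left out, the last holds). Time passes only in rows, so rows that do not move let the fingers close. It gives the time, the measured TCP pose, the force, the opening and the grip force at its end, in the units of the state.
- env.get_obs(): the state, without advancing time (a new reading comes with each control period).
- read_camera(name): name is "scene" or "top"; returns a dict with "color" (384x512x3 uint8, red, green, blue), "range_z" (384x512 float32, m along the optical axis (not along the pixel's ray), 0 where there is no reading), "mtx" (3x3 intrinsics, pixels), "k1" (the pictures are not rectified: a ray, as slopes to the right and down, at radius r is drawn at 1 + k1 r^2 times it, then the intrinsics apply), "world_from_camera" (4x4, takes a point from camera to world coordinates). Camera axes: x right, y down, z forward; pixel columns grow to the right and rows downward; lengths in m; the calibration is good to about 2 mm. A picture is of the moment at which its call begins.
- env.sign_off(): hands the job in; it is judged then, once.
The state is a dict: "time_s": time; "qpos": joint angles; "joint_velocities": joint speeds; "effort": joint torques, N m; "tool_pos": TCP position; "tool_rot": TCP orientation; "force": force on the tool from outside, world axes, zero at the start; "wrist_torque": the same for the moment, N m; "grip_width": finger opening in m; "grasp_force": force on a finger pad.
Only numpy, scipy, OpenCV 4.12 (cv2) and the standard library are available. Lean on these libraries where they do the work, as an engineer would, in place of code of your own. Each camera call takes 0.05 s, during which the arm holds its last target. There are 200 camera calls.

### The job

The sample tile lying on the round wooden plinth shows today's colour: stand every pot of that colour upright in the dryer, and every pot of the other colour, including any left in the dryer, upright in the steel tray. Screw both lacquer jar caps tight, and once all the pots are sorted, push the dryer's door shut until it snaps fully home on its catch. Leave everything else on the bench where it is.

Things in the scene. Friction and masses are not known exactly. Their poses are not given: they have to be found in the camera images.
- plinth: round dark wooden display plinth, 130 mm across, 30 mm high, fixed; origin: centre of its underside. The sample tile lying on it tells today's colour
- sample_gold: gold (brass-coloured) square sample tile, 75 x 75 x 8 mm, fixed; lies either on the plinth or on a cardboard box farther left; origin: centre of its underside
- sample_red: red square sample tile, 75 x 75 x 8 mm, fixed; lies in the other of those two places; origin: centre of its underside
- gold1: a gold (brass-coloured) lidded trinket pot: round body 64 mm across and 45 mm high, with a plain dark wooden knob on top, 24 mm across and 30 mm high (top at 75 mm); about 150 g; origin: centre of its underside, z up along its axis. Starts on the bench; may be absent
- gold2: a gold (brass-coloured) lidded trinket pot: round body 64 mm across and 45 mm high, with a plain dark wooden knob on top, 24 mm across and 30 mm high (top at 75 mm); about 150 g; origin: centre of its underside, z up along its axis. Starts on the bench; may be absent
- red1: a red lidded trinket pot: round body 64 mm across and 45 mm high, with a plain dark wooden knob on top, 24 mm across and 30 mm high (top at 75 mm); about 150 g; origin: centre of its underside, z up along its axis. Starts on the bench; may be absent
- red2: a red lidded trinket pot: round body 64 mm across and 45 mm high, with a plain dark wooden knob on top, 24 mm across and 30 mm high (top at 75 mm); about 150 g; origin: centre of its underside, z up along its axis. Starts on the bench; may be absent
- gold3: a gold (brass-coloured) lidded trinket pot: round body 64 mm across and 45 mm high, with a plain dark wooden knob on top, 24 mm across and 30 mm high (top at 75 mm); about 150 g; origin: centre of its underside, z up along its axis. Starts inside the dryer; may be absent
- red3: a red lidded trinket pot: round body 64 mm across and 45 mm high, with a plain dark wooden knob on top, 24 mm across and 30 mm high (top at 75 mm); about 150 g; origin: centre of its underside, z up along its axis. Starts inside the dryer; may be absent
- tray: shallow square steel tray, 200 x 200 mm outside, rim 22 mm high, walls and floor 4 mm thick, fixed; origin: centre of its underside
- dryer: white box-shaped bench dryer open at the top, fixed; outside 200 mm along its x, 260 mm along its y, 100 mm high; walls 8 mm, floor 12 mm thick; origin: centre of its underside. Its door is hinged on the +x top rim (the side away from the bench's middle)
- door_hinge (a point): middle of the dryer door's hinge line, 100.5 mm above the bench; turns with the door: its -x axis runs from the hinge along the door to the free edge, its +z is the door's outer (top when shut) face normal, y is the hinge axis
- door_edge (a point): middle of the door's free edge on its outer face: the door is a plain flat panel 212 mm from hinge to edge, 260 mm along the hinge, 10 mm thick (outer face 10 mm from the hinge line), no handle; orange strip along the edge
- dryer_door (a joint): angle of the dryer door, rad: 0 = shut and seated, grows as it opens upwards and away, about 1.57 stands upright, at most 1.9. The hinge is stiff (about 0.55 N m) so the door stays where it is left. A spring ball catch at the middle of the front stops it at about 0.09; about 10 N down on the free edge snaps it past to 0, where it stays
- cap_a_top (a point): centre of the top of the cap of the amber lacquer jar; the jar is fixed to the bench, body 72 mm across up to 70 mm high, the round black cap is 52 mm across and reaches from 80 to 108 mm above the bench; turns with the cap
- cap_b_top (a point): the same for the green lacquer jar
- cap_a (a joint): turn of the amber jar's captive screw cap, rad: 0 = tight against its stop (the white line on the cap lies over the red mark on the jar's shoulder), grows anticlockwise seen from above as it is unscrewed, up to 1.7; tighten clockwise; drag about 0.06 N m; the cap does not rise or come off
- cap_b (a joint): the same for the green jar
- brush: flat brush 180 mm long lying on the bench; a loose bystander, to be left alone
- tape: ring of tape, 68 mm across, 22 mm high; a loose bystander, to be left alone
- bowl: blue bowl 100 mm across, 45 mm high; a loose bystander, to be left alone
- block: plywood block 90 x 50 x 30 mm; a loose bystander, to be left alone
Not all that is in view belongs to the job. Leave any pink or turquoise look-alike of the gold2 alone.

How it is judged:
By the outcome, as a careful person would: the job done as asked, in the order asked, and still so for the second after the job is handed in, with the robot touching nothing.
Of gold1, gold2, red1, red2 only 3 to 4 are there at a start; the rules pass over those that are not, and their reading is None.
Of gold3, red3 only 1 to 2 are there at a start; the rules pass over those that are not, and their reading is None.
At some moment in a run one of gold1, gold2, red1, red2 may be knocked a few centimetres aside while the robot is not near it.
It also fails if it takes over 200 s, if anything falls off the work surface, if the arm or the gripper's body presses on something with over 40 N, if the wrist force passes 120 N, or if a joint passes its speed limit or range.

## Working session

There is one attempt and no reset: what is moved stays moved. The work goes in short steps, Python scripts to look and compute and a shell command to move; the robot and the scene stay as the last step left them, time stands still between calls to the robot, and variables do not carry over. Pictures are saved under pics/ and viewed, at most 14 in all, crops included, and the job is handed in when it is done.

```bash
mkdir -p pics; ls
python3 - <<'E'
from cell import env, read_camera
import cv2
o=env.get_obs(); print({k:(v if not hasattr(v,'round') else v) for k,v in o.items()})
for n in("scene","top"):
    c=read_camera(n); cv2.imwrite(f"pics/{n}0.png",cv2.resize(c["color"][:,:,::-1],(800,600),interpolation=cv2.INTER_CUBIC)); print(n,c["mtx"],c["k1"],c["world_from_camera"])
E
```

```text
pics
{'time_s': 0.0, 'qpos': array([72.19895124, 18.44009167, -4.01501709, 83.17535449,  1.29487983,
       78.5422248 , -3.25959709]), 'joint_velocities': array([-0.04338176, -0.02695779, -0.03797748, -0.04541437,  0.05774421,
        0.07172406,  0.02645785]), 'effort': array([ 4.98676254e-04, -4.91289675e+01, -4.03712187e-01, -3.12531531e+01,
       -6.38311403e-02,  4.38601209e-02,  1.63949699e-04]), 'tool_pos': array([ 0.20719683, -0.61552804,  0.23844577]), 'tool_rot': array([-1.79887567e+02,  5.89850088e-03,  1.86107051e+01]), 'force': array([0.2840975 , 0.03421771, 0.73567198]), 'wrist_torque': array([ 0.02469655,  0.01885548, -0.04611039]), 'grasp_force': 0.0, 'grip_width': 0.08722901901161653}
scene [[383.9046139    0.         253.54635243]
 [  0.         383.9046139  183.50251873]
 [  0.           0.           1.        ]] -0.0511128858935106 [[-0.81608673  0.45904771 -0.35110917  0.90847052]
 [ 0.57790344  0.65395024 -0.48823836  0.573524  ]
 [ 0.00548322 -0.60135204 -0.79896536  1.01931721]
 [ 0.          0.          0.          1.        ]]
top [[419.57380286   0.         259.89605178]
 [  0.         419.57380286 196.82522603]
 [  0.           0.           1.        ]] 0.05135270293234354 [[-0.01989657 -0.99068539  0.13470924  0.35356599]
 [-0.99976584  0.01856781 -0.0111132   0.01653968]
 [ 0.00850843 -0.13489881 -0.99082285  1.27615163]
 [ 0.          0.          0.          1.        ]]
```

View pics/scene0.png

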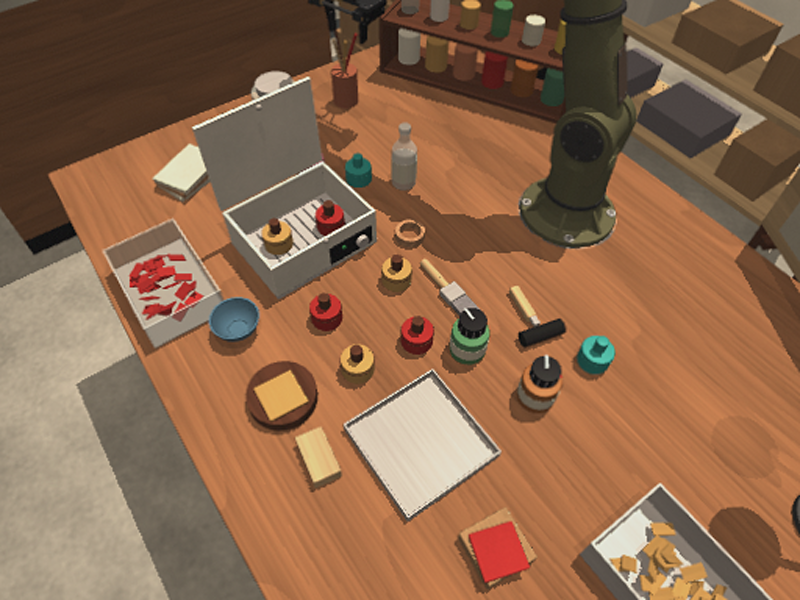

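View pics/top0.png

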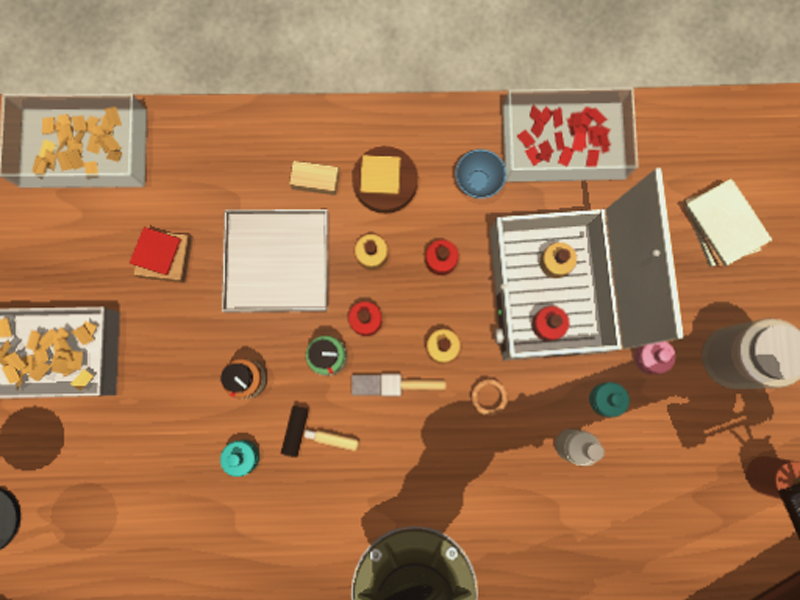

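The tile on the plinth is gold (scene (282,395), top (381,175)); red lies on the cardboard box (top (158,250)). So gold pots belong in the dryer and red ones in the tray. Red pots are at top (442,256), (365,317) and in the dryer (551,323). Gold pots are at (371,250), (443,345) and in the dryer (559,260). Pink (657,355) and the turquoise and teal pots at (239,458) and (609,399) are look-alikes to leave. Next I measure.

```bash
cat > h.py <<'E'
from cell import env, read_camera
import numpy as np, cv2
def cam(n):
    c=read_camera(n); c["n"]=n; return c
def slopes(c,uv):
    K=c["mtx"]; d=(np.atleast_2d(uv)-[K[0,2],K[1,2]])/K[0,0]; s=d.copy()
    for _ in range(8): s=d/(1+c["k1"]*(s**2).sum(1,keepdims=True))
    return np.c_[s,np.ones(len(s))]
def ray(c,uv):
    T=c["world_from_camera"]; return T[:3,3], slopes(c,uv)@T[:3,:3].T
def onplane(c,uv,z):
    o,d=ray(c,uv); return o+d*((z-o[2])/d[:,2])[:,None]
def tri(c1,p1,c2,p2):
    o1,d1=ray(c1,p1);o2,d2=ray(c2,p2);A=np.c_[d1[0],-d2[0]]
    t=np.linalg.lstsq(A,o2-o1,rcond=None)[0]; a,b=o1+t[0]*d1[0],o2+t[1]*d2[0]
    return (a+b)/2, np.linalg.norm(a-b)
def cloud(c):
    h,w=c["range_z"].shape; v,u=np.mgrid[:h,:w]
    s=slopes(c,np.c_[u.ravel(),v.ravel()].astype(float))*c["range_z"].reshape(-1,1); T=c["world_from_camera"]
    return (s@T[:3,:3].T+T[:3,3]).reshape(h,w,3)
def crop(c,x0,y0,x1,y1,f,name):
    cv2.imwrite(f"pics/{name}.png",cv2.resize(c["color"][y0:y1,x0:x1,::-1],None,fx=f,fy=f,interpolation=cv2.INTER_CUBIC))
def pots(c):
    P=cloud(c); hsv=cv2.cvtColor(c["color"],cv2.COLOR_RGB2HSV).astype(int); H,S,V=np.moveaxis(hsv,2,0)
    box=(P[...,0]>.3)&(P[...,0]<.9)&(P[...,1]>-.5)&(P[...,1]<.45)&(c["range_z"]>0)
    out=[]
    for nm,m in (("red",((H<5)|(H>172))&(S>200)),("gold",(H>16)&(H<28)&(S>110)&(V>110))):
        mm=(m&box&(P[...,2]>.033)&(P[...,2]<.07)).astype(np.uint8)
        n,l,st,ce=cv2.connectedComponentsWithStats(mm)
        for i in range(1,n):
            if st[i,4]<60: continue
            q=P[l==i]; r,_=cv2.minEnclosingCircle((q[:,:2]*1000).astype(np.float32))[0:2]
            out.append((nm,np.round(np.array(r)/1000,3),round(_,0),round(float(np.median(q[:,2])),3),np.round(ce[i]),st[i,4]))
    return out
E
python3 - <<'E'
from h import *
for n in("top","scene"):
    c=cam(n)
    for p in pots(c): print(n,*p)
    if n=="top":
        crop(c,140,105,340,255,4,"t1"); crop(c,300,100,450,240,4,"t2")
    else: crop(c,210,180,410,330,4,"s1"); crop(c,110,40,260,190,4,"s2")
E
```

```text
top red [ 0.621 -0.066] 30.0 0.045 [282. 164.] 241
top red [0.503 0.08 ] 30.0 0.045 [234. 204.] 223
top gold [0.786 0.048] 50.0 0.038 [243. 111.] 555
top gold [0.635 0.069] 31.0 0.045 [237. 160.] 279
top gold [ 0.609 -0.288] 31.0 0.057 [357. 166.] 262
top gold [ 0.449 -0.065] 31.0 0.045 [283. 221.] 286
scene gold [ 0.612 -0.285] 32.0 0.057 [177. 149.] 117
scene gold [ 0.452 -0.062] 30.0 0.045 [254. 173.] 133
scene gold [0.637 0.073] 31.0 0.045 [229. 231.] 198
scene gold [0.789 0.05 ] 51.0 0.038 [179. 253.] 599
```

View pics/t1.png

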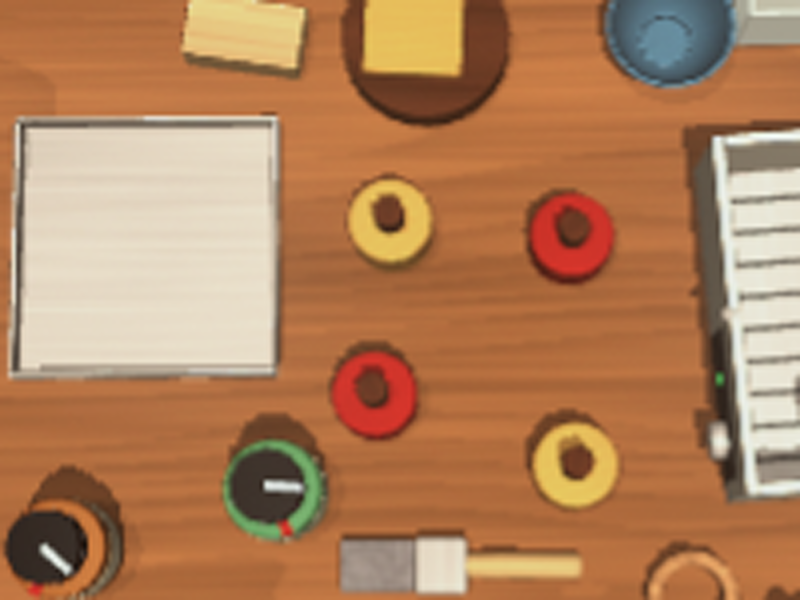

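View pics/t2.png

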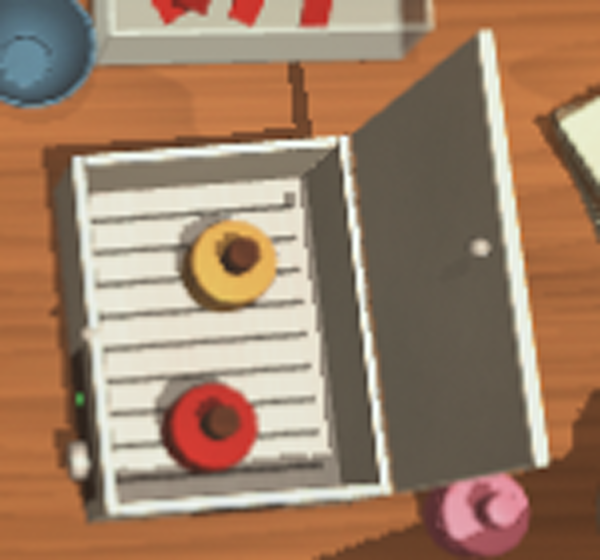

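View pics/s1.png

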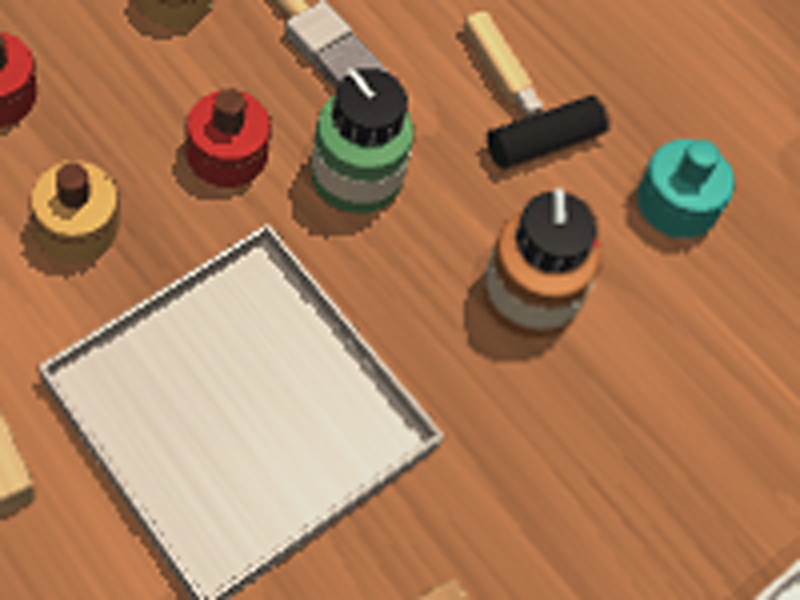

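View pics/s2.png

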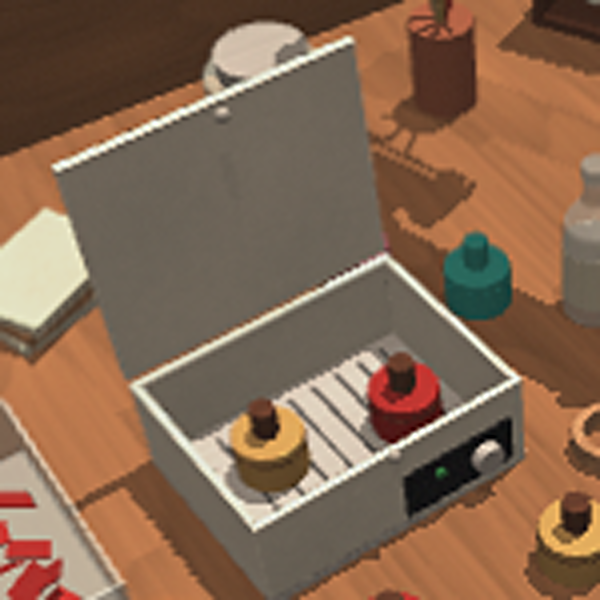

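The crops confirm three red and three gold pots, with dark knobs, and both cap lines away from their red marks. The red mark is at t1 (285,528) for the green jar and (35,590) for the amber, about 72° off in each case. The dryer has gold3 at t2 (232,263) and red3 at t2 (211,425). Its rim corners are at t2 (78,157), (343,140), (387,490) and (108,508). Now the numbers.

Run:
```python
from h import *
t,s=cam("top"),cam("scene")
f=lambda x0,y0,p:[x0+(p[0]+.5)/4-.5,y0+(p[1]+.5)/4-.5]
T1=lambda *p:f(140,105,p);T2=lambda *p:f(300,100,p);S1=lambda *p:f(210,180,p);S2=lambda *p:f(110,40,p)
for n,a,b in(("goldA",T1(388,205),S1(74,172)),("redB",T1(372,382),S1(230,102)),("green",T1(267,484),S1(371,92)),("amber",T1(46,546),S1(557,222)),
 ("gold3",T2(240,250),S2(264,407)),("red3",T2(222,415),S2(402,360)),("edgeFar",T2(486,32),S2(57,168)),("rim11",T2(343,140),S2(135,385)),("rim12",T2(387,490),S2(387,257)),("rim21",T2(78,157),S2(252,525)),("rim22",T2(108,508),S2(518,378))):
    print(n,*[np.round(x,4) for x in tri(t,a,s,b)])
print("tray",onplane(t,[T1(17,120),T1(278,118),T1(276,376),T1(12,376)],.022).round(3).tolist())
print("tape,brush",onplane(t,[T1(690,590),T1(580,565),T1(465,540),T1(340,595)],.02).round(3).tolist())
print("edge near",onplane(t,[T2(545,465)],.305).round(3))
# knob/cap tops from depth
for c in(t,s):
  P=cloud(c);
  for n,x,y,z0,z1 in(("goldA",.636,.071,.068,.085),("redB",.505,.08,.068,.085),("redC",.623,-.066,.068,.085),("goldD",.45,-.064,.068,.085),("gold3",.61,-.286,.08,.095),("red3",.49,-.28,.08,.095),("green",.42,.14,.1,.115),("amber",.39,.27,.1,.115)):
    m=(np.hypot(P[...,0]-x,P[...,1]-y)<.045)&(P[...,2]>z0)&(P[...,2]<z1)
    q=P[m]; print(c["n"],n,m.sum(), ((q.max(0)+q.min(0))/2).round(4),(q.max(0)-q.min(0)).round(3)) if m.sum() else print(n,"none")
```

```text
goldA [0.6365 0.0698 0.0793] 0.0039
redB [0.5076 0.0831 0.0741] 0.0034
green [0.4341 0.1537 0.1097] 0.0006
amber [0.395  0.3067 0.1031] 0.0003
gold3 [ 0.6102 -0.2861  0.089 ] 0.0009
red3 [ 0.4897 -0.2661  0.0908] 0.0029
edgeFar [ 0.6915 -0.3817  0.3096] 0.0008
rim11 [ 0.6884 -0.3625  0.0969] 0.0005
rim12 [ 0.435  -0.3783  0.0963] 0.0002
rim21 [ 0.6795 -0.1712  0.0991] 0.0012
rim22 [ 0.4258 -0.1818  0.1016] 0.0004
tray [[0.723, 0.353, 0.022], [0.721, 0.154, 0.022], [0.522, 0.157, 0.022], [0.525, 0.354, 0.022]]
tape,brush [[0.356, -0.149, 0.02], [0.376, -0.068, 0.02], [0.396, 0.017, 0.02], [0.357, 0.11, 0.02]]
edge near [[ 0.434 -0.4    0.305]]
top goldA 52 [0.635  0.0693 0.0755] [0.021 0.021 0.014]
top redB 51 [0.5048 0.0825 0.0752] [0.021 0.02  0.014]
top redC 50 [ 0.6231 -0.0652  0.0746] [0.022 0.021 0.009]
top goldD 53 [ 0.4499 -0.0635  0.0751] [0.02  0.02  0.013]
top gold3 53 [ 0.61   -0.2902  0.0873] [0.021 0.021 0.011]
top red3 55 [ 0.488  -0.2693  0.0872] [0.021 0.02  0.008]
top green 266 [0.4339 0.1551 0.1077] [0.05  0.05  0.014]
top amber 184 [0.394  0.2985 0.1067] [0.052 0.032 0.013]
scene goldA 51 [0.6371 0.0708 0.0734] [0.023 0.023 0.011]
scene redB 48 [0.5071 0.0858 0.0737] [0.022 0.023 0.011]
scene redC 45 [ 0.6248 -0.0657  0.0743] [0.02  0.023 0.011]
scene goldD 43 [ 0.4515 -0.0611  0.0747] [0.022 0.024 0.013]
scene gold3 37 [ 0.6122 -0.2892  0.0854] [0.023 0.022 0.01 ]
scene red3 37 [ 0.4904 -0.2653  0.0871] [0.021 0.025 0.014]
scene green 208 [0.4367 0.1559 0.1074] [0.051 0.052 0.012]
scene amber 135 [0.3961 0.3005 0.1075] [0.048 0.029 0.012]
```

Heights and sizes agree with the text, and both views agree to about 3 mm. First I turn the tool to yaw 90 and rise above the door edge (z 0.31).

```bash
python3 -m jog '[[0.55,0,0,-0.55,-0.145],[0.55,0,0,-0.55,-0.145],[0.55,0,0,-0.55,-0.145],[0.55,0,0,-0.55,-0.145],[0.55,0,0,-0.55,-0.145],[0.55,0,0,-0.55,-0.145],[0.55,0,0,-0.55,-0.145],[0.55,0,0,-0.55,-0.145],[0.55,0,0,-0.55,-0.145],[0.55,0,0,-0.55,-0.145],[0.55,0,0,-0.6,-0.135],[0.55,0,0,0,0]]' 20
```

```text
time_s: 1.3
tool_pos: [0.2077, -0.6168, 0.3643]
tool_rot: [179.9, 0.2, 90.1]
force: [-0.0, -0.0, 0.8]
grip_width: 0.0482
grasp_force: 0.0
```

```bash
python3 -m jog '[[0.55,0.97,0.78,0,0],[0.55,0.97,0.78,0,0],[0.55,0.97,0.78,0,0],[0.55,0.97,0.78,0,0],[0.55,0.97,0.78,0,0],[0.55,0.97,0.78,0,0],[0.55,0.97,0.78,0,0],[0.55,0.97,0.78,0,0],[0.55,0.97,0.78,0,0],[0.55,0.97,0.78,0,0],[0.55,0.97,0.78,0,0],[0.55,0.97,0.78,0,0]]'
python3 -m jog '[[0.55,0.97,0.78,0,0],[0.55,0.97,0.78,0,0],[0.55,0.97,0.78,0,0],[0.55,0.97,0.78,0,0],[0.55,0.97,0.78,0,0],[0.55,0.97,0.78,0,0],[0.55,0,0,1,0],[0.55,0,0,1,0],[0.55,0,0,1,0],[0.55,0,0,1,0],[0.55,0,0,1,0],[0.55,0,0,1,0]]'
python3 -m jog '[[0.55,0,0,1,0],[0.55,0,0,0,0],[0.55,0,0,0,0]]'
```

```text
time_s: 2.3
tool_pos: [0.3953, -0.3823, 0.3609]
tool_rot: [-180.0, -0.0, 89.7]
force: [0.2, -0.2, 0.7]
grip_width: 0.0481
grasp_force: 0.0
time_s: 3.3
tool_pos: [0.4882, -0.2669, 0.2399]
tool_rot: [-180.0, -0.0, 89.7]
force: [0.1, 0.7, 0.4]
grip_width: 0.0479
grasp_force: 0.0
time_s: 3.55
tool_pos: [0.4878, -0.2668, 0.2204]
tool_rot: [-179.9, -0.1, 89.8]
force: [-0.7, 0.0, 0.4]
grip_width: 0.0479
grasp_force: 0.0
```

```bash
python3 -m jog '[[0.55,0,0,1,0],[0.55,0,0,1,0],[0.55,0,0,1,0],[0.55,0,0,1,0],[0.55,0,0,1,0],[0.55,0,0,1,0],[0.55,0,0,0.5,0],[0.55,0,0,0.5,0],[0.55,0,0,0,0],[0,0,0,0,0],[0,0,0,0,0],[0,0,0,0,0]]' 20
python3 -m jog '[[0,0,0,0,0],[0,0,0,0,0],[0,0,0,-0.3,0],[0,0,0,-0.8,0],[0,0,0,-1,0],[0,0,0,-1,0],[0,0,0,-1,0],[0,0,0,-1,0],[0,0,0,-1,0],[0,0,0,-1,0],[0,0,0,-1,0],[0,0,0,0,0]]'
```

```text
time_s: 4.55
tool_pos: [0.4895, -0.2676, 0.0829]
tool_rot: [179.9, 0.1, 89.9]
force: [-0.3, 0.0, 0.2]
grip_width: 0.0348
grasp_force: 0.0
time_s: 5.55
tool_pos: [0.4906, -0.2679, 0.2483]
tool_rot: [179.6, 0.2, 89.9]
force: [1.1, 0.2, -1.4]
grip_width: 0.0234
grasp_force: 20.0
```

```bash
python3 -m jog '[[0,0.5,0.2,0,0],[0,0.98,0.3,0,0],[0,0.98,0.3,0,0],[0,0.98,0.3,0,0],[0,0.98,0.3,0,0],[0,0.98,0.3,0,0],[0,0.98,0.3,0,0],[0,0.98,0.3,0,0],[0,0.98,0.3,0,0],[0,0.98,0.3,0,0],[0,0.98,0.3,0,0],[0,0.98,0.3,0,0]]'
python3 -m jog '[[0,0.98,0.3,0,0],[0,0.98,0.3,0,0],[0,0.98,0.3,0,0],[0,0.98,0.3,0,0],[0,0.98,0.3,0,0],[0,0.98,0.3,0,0],[0,0.98,0.3,0,0],[0,0.98,0.3,0,0],[0,0.98,0.3,0,0],[0,0.98,0.3,0,0],[0,0.98,0.3,0,0],[0,0.98,0.3,0,0]]'
python3 -m jog '[[0,0.98,0.3,0,0],[0,0.98,0.3,0,0],[0,0.98,0.3,0,0],[0,0.98,0.3,0,0],[0,0.98,0.3,0,0],[0,0.5,0.3,0,0],[0,0,0,1,0],[0,0,0,1,0],[0,0,0,1,0],[0,0,0,1,0],[0,0,0,0,0],[0,0,0,0,0]]'
```

```text
time_s: 6.55
tool_pos: [0.558, -0.0395, 0.2417]
tool_rot: [-179.8, -0.0, 90.0]
force: [-0.3, 0.6, -1.2]
grip_width: 0.0232
grasp_force: 20.0
time_s: 7.55
tool_pos: [0.63, 0.1953, 0.2414]
tool_rot: [-179.8, 0.0, 90.0]
force: [0.6, -0.6, -1.4]
grip_width: 0.0235
grasp_force: 20.0
time_s: 8.55
tool_pos: [0.6655, 0.3015, 0.1609]
tool_rot: [-179.7, 0.1, 90.0]
force: [0.3, -0.2, -0.9]
grip_width: 0.0236
grasp_force: 20.0
```

Run:
```python
from h import *
t=cam("top")
for p in pots(t): print(*p)
```

```text
red [ 0.621 -0.066] 30.0 0.045 [281. 164.] 210
red [0.514 0.072] 25.0 0.045 [238. 199.] 84
gold [0.788 0.049] 50.0 0.038 [243. 111.] 554
gold [0.635 0.068] 32.0 0.045 [238. 160.] 269
gold [ 0.609 -0.289] 32.0 0.057 [357. 166.] 272
gold [ 0.448 -0.065] 31.0 0.045 [284. 221.] 280
```

```bash
python3 -m jog '[[0,0,0,1,0],[0,0,0,1,0],[0,0,0,1,0],[0,0,0,0.7,0],[0,0,0,0.3,0],[0,0,0,0.2,0],[0,0,0,0,0],[0.55,0,0,0,0],[0.55,0,0,0,0],[0.55,0,0,0,0],[0.55,0,0,0,0],[0.55,0,0,-0.5,0]]'
python3 -m jog '[[0.55,0,0,-1,0],[0.55,0,0,-1,0],[0.55,0,0,-1,0],[0.55,-1,-0.12,-0.5,0],[0.55,-1,-0.12,0,0],[0.55,-1,-0.12,0,0],[0.55,-1,-0.12,0,0],[0.55,-1,-0.12,0,0],[0.55,-1,-0.12,0,0],[0.55,-1,-0.12,0,0],[0.55,-1,-0.12,0,0],[0.55,-1,-0.12,0,0]]'
```

```text
time_s: 9.6
tool_pos: [0.6664, 0.3008, 0.0882]
tool_rot: [-179.9, 0.1, 89.9]
force: [0.6, -0.9, -0.9]
grip_width: 0.0454
grasp_force: 0.0
time_s: 10.6
tool_pos: [0.6455, 0.1207, 0.1608]
tool_rot: [179.9, 0.0, 89.9]
force: [0.2, -0.0, -0.0]
grip_width: 0.048
grasp_force: 0.0
```

```bash
python3 -m jog '[[0.55,-1,-0.2,0,0],[0.55,-1,-0.2,0,0],[0.55,-0.5,-0.1,0,0],[0.55,0,0,0,0],[0.55,0,0,0,0]]'
```

```text
time_s: 11.02
tool_pos: [0.6357, 0.0717, 0.1602]
tool_rot: [179.9, -0.0, 89.9]
force: [0.4, 0.1, -0.4]
grip_width: 0.0478
grasp_force: 0.0
```

Run:
```python
from h import *
s=cam("scene")
for p in pots(s): print(*p)
crop(s,200,170,400,320,4,"s3")
```

```text
gold [ 0.612 -0.286] 32.0 0.057 [177. 149.] 125
gold [0.644 0.07 ] 29.0 0.045 [223. 231.] 83
gold [0.789 0.051] 50.0 0.038 [178. 252.] 459
```

```bash
python3 -m jog '[[0.55,0,0,1,0],[0.55,0,0,1,0],[0.55,0,0,1,0],[0.55,0,0,1,0],[0.55,0,0,0.5,0],[0.55,0,0,0,0],[0,0,0,0,0],[0,0,0,0,0],[0,0,0,0,0],[0,0,0,0,0],[0,0,0,0,0],[0,0,0,-0.3,0]]'
python3 -m jog '[[0,0,0,-1,0],[0,0,0,-1,0],[0,0,0,-1,0],[0,0,0,-1,0],[0,0,0,-1,0],[0,0,0,-1,0],[0,0,0,-1,0],[0,0,0,-1,0],[0,-0.5,-0.2,-0.7,0],[0,-1,-0.28,0,0],[0,-1,-0.28,0,0],[0,0,0,0,0]]'
```

```text
time_s: 12.07
tool_pos: [0.6347, 0.0712, 0.075]
tool_rot: [-179.9, 0.0, 89.9]
force: [-0.3, -1.2, -1.2]
grip_width: 0.0234
grasp_force: 20.2
time_s: 13.07
tool_pos: [0.6194, 0.0146, 0.2496]
tool_rot: [-180.0, 0.3, 89.5]
force: [0.6, -1.3, -2.0]
grip_width: 0.0237
grasp_force: 20.2
```

View pics/s3.png

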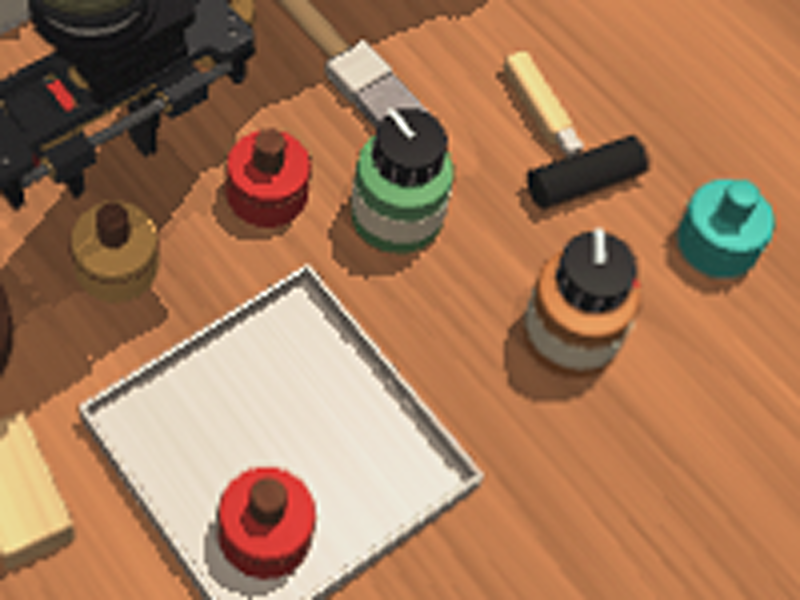

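The picture shows red3 upright in the tray (265,520), and goldA is now held. Next it goes to the dryer.

```bash
python3 -m jog '[[0,-1,-0.28,0,0],[0,-1,-0.28,0,0],[0,-1,-0.28,0,0],[0,-1,-0.28,0,0],[0,-1,-0.28,0,0],[0,-1,-0.28,0,0],[0,-1,-0.28,0,0],[0,-1,-0.28,0,0],[0,-1,-0.28,0,0],[0,-1,-0.28,0,0],[0,-1,-0.28,0,0],[0,-1,-0.28,0,0]]'
python3 -m jog '[[0,-0.3,0,0,0],[0,0,0,0,0],[0,0,0,1,0],[0,0,0,1,0],[0,0,0,1,0],[0,0,0,1,0],[0,0,0,0,0],[0,0,0,0,0]]'
```

```text
time_s: 14.07
tool_pos: [0.5515, -0.2198, 0.2495]
tool_rot: [-180.0, 0.0, 89.9]
force: [1.1, -0.6, -1.0]
grip_width: 0.0237
grasp_force: 20.2
time_s: 14.73
tool_pos: [0.5524, -0.2225, 0.1689]
tool_rot: [-179.9, -0.1, 90.1]
force: [0.2, -1.1, -1.0]
grip_width: 0.0233
grasp_force: 20.2
```

```bash
python3 -m jog '[[0,-0.45,0,0,0],[0,0,0,1,0],[0,0,0,1,0],[0,0,0,1,0],[0,0,0,0.7,0],[0,0,0,0.3,0],[0,0,0,0.15,0],[0,0,0,0,0],[0.55,0,0,0,0],[0.55,0,0,0,0],[0.55,0,0,0,0],[0.55,0,0,0,0]]'
python3 -m jog '[[0.55,0,0,-1,0],[0.55,0,0,-1,0],[0.55,0,0,-1,0],[0.55,0,0,-1,0],[0.55,0,0,-1,0],[0.55,1,0.44,-1,0],[0.55,1,0.44,0,0],[0.55,1,0.44,0,0],[0.55,1,0.44,0,0],[0.55,1,0.44,0,0],[0.55,1,0.44,0,0],[0.55,0,0,0,0]]'
```

```text
time_s: 15.73
tool_pos: [0.5533, -0.2337, 0.0876]
tool_rot: [179.9, 0.1, 89.9]
force: [-0.3, 0.4, 0.5]
grip_width: 0.0418
grasp_force: 0.0
time_s: 16.73
tool_pos: [0.6072, -0.107, 0.2074]
tool_rot: [179.9, -0.2, 90.4]
force: [-0.3, 0.7, 0.5]
grip_width: 0.0478
grasp_force: 0.0
```

Run:
```python
from h import *
for n in ("top","scene"):
    for p in pots(cam(n)): print(n,*p)
```

```text
top red [ 0.621 -0.067] 30.0 0.045 [281. 164.] 208
top red [0.503 0.079] 29.0 0.045 [237. 205.] 142
top gold [0.787 0.049] 49.0 0.038 [243. 111.] 558
top gold [ 0.61  -0.293] 31.0 0.057 [363. 165.] 117
top gold [ 0.449 -0.065] 29.0 0.045 [283. 221.] 228
scene gold [ 0.453 -0.063] 30.0 0.045 [253. 172.] 106
scene gold [0.79  0.053] 49.0 0.038 [179. 253.] 593
```

```bash
python3 -m jog '[[0.55,1,0.4,0,0],[0.55,1,0.4,0,0],[0.55,0,0,1,0],[0.55,0,0,1,0],[0.55,0,0,1,0],[0.55,0,0,0,0],[0.55,0,0,0,0]]'
```

```text
time_s: 17.42
tool_pos: [0.6207, -0.0752, 0.1458]
tool_rot: [-179.9, 0.0, 89.8]
force: [0.5, -1.1, 0.6]
grip_width: 0.0478
grasp_force: 0.0
```

```bash
python3 -m jog '[[0.55,0.5,0.12,1,0],[0.55,0,0,1,0],[0.55,0,0,1,0],[0.55,0,0,0.5,0],[0.55,0,0,0.3,0],[0.55,0,0,0,0],[0,0,0,0,0],[0,0,0,0,0],[0,0,0,0,0],[0,0,0,0,0],[0,0,0,0,0],[0,0,0,-0.3,0]]'
python3 -m jog '[[0,0,0,-1,0],[0,0,0,-1,0],[0,0,0,-1,0],[0,0,0,-1,0],[0,0,0,-1,0],[0,0,0,-1,0],[0,1,0.14,0,0],[0,1,0.14,0,0],[0,1,0.14,0,0],[0,1,0.14,0,0],[0,1,0.14,0,0],[0,1,0.14,0,0]]'
python3 -m jog '[[0,1,0.14,0,0],[0,1,0.14,0,0],[0,1,0.14,0,0],[0,1,0.14,0,0],[0,1,0.14,0,0],[0,1,0.14,0,0],[0,1,0.14,0,0],[0,1,0.14,0,0],[0,0,0,0.5,0],[0,0,0,1,0],[0,0,0,0,0],[0,0,0,0,0]]'
```

```text
time_s: 18.42
tool_pos: [0.623, -0.0636, 0.0756]
tool_rot: [-179.9, -0.0, 89.9]
force: [-0.2, -0.5, -1.7]
grip_width: 0.023
grasp_force: 19.9
time_s: 19.42
tool_pos: [0.6409, 0.0574, 0.1967]
tool_rot: [-180.0, 0.0, 89.9]
force: [0.7, -0.2, -2.0]
grip_width: 0.0234
grasp_force: 19.9
time_s: 20.42
tool_pos: [0.6627, 0.2152, 0.165]
tool_rot: [-179.8, 0.1, 89.9]
force: [0.3, 0.0, -2.0]
grip_width: 0.0235
grasp_force: 19.9
```

```bash
python3 -m jog '[[0,-0.1,0,1,0],[0,0,0,1,0],[0,0,0,1,0],[0,0,0,1,0],[0,0,0,0.3,0],[0,0,0,0.15,0],[0,0,0,0,0],[0.55,0,0,0,0],[0.55,0,0,0,0],[0.55,0,0,0,0],[0.55,0,0,0,0],[0.55,0,0,-0.5,0]]'
python3 -m jog '[[0.55,0,0,-1,0],[0.55,0,0,-1,0],[0.55,0,0,-1,0],[0.55,0,0,-1,0],[0.55,-0.8,-1,0,0],[0.55,-0.8,-1,0,0],[0.55,-0.8,-1,0,0],[0.55,-0.8,-1,0,0],[0.55,-0.8,-1,0,0],[0.55,-0.8,-1,0,0],[0.55,-0.8,-1,0,0],[0.55,-0.6,-0.6,0,0]]'
python3 -m jog '[[0.55,0,0,0,0]]'
```

```text
time_s: 21.42
tool_pos: [0.6626, 0.2139, 0.0865]
tool_rot: [-179.9, 0.1, 89.9]
force: [-0.6, -0.1, 0.0]
grip_width: 0.0455
grasp_force: 0.0
time_s: 22.42
tool_pos: [0.5097, 0.0896, 0.1682]
tool_rot: [180.0, 0.1, 89.9]
force: [-0.3, 0.0, -0.5]
grip_width: 0.0479
grasp_force: 0.0
time_s: 22.5
tool_pos: [0.5097, 0.0877, 0.1683]
tool_rot: [-180.0, 0.2, 89.8]
force: [-0.4, -0.6, 0.6]
grip_width: 0.0478
grasp_force: 0.0
```

Run:
```python
from h import *
for n in ("top","scene"):
    for p in pots(cam(n)): print(n,*p)
```

```text
top gold [0.787 0.048] 51.0 0.038 [243. 111.] 556
top gold [ 0.61  -0.289] 31.0 0.057 [357. 166.] 262
top gold [ 0.549 -0.213] 32.0 0.057 [334. 186.] 250
top gold [ 0.449 -0.065] 31.0 0.045 [283. 221.] 281
scene gold [ 0.613 -0.286] 30.0 0.058 [177. 149.] 123
scene gold [0.789 0.051] 50.0 0.038 [179. 253.] 596
```

Run:
```python
from h import *
a,b=cam("scene"),cam("top")
x=cv2.resize(a["color"][40:190,110:260],(400,400),interpolation=2); y=cv2.resize(b["color"][100:250,300:450],(400,400),interpolation=2)
z=cv2.resize(b["color"][120:240,140:300],(533,200*2),interpolation=2)[:200*2]
cv2.imwrite("pics/m4.png",np.hstack([x,y])[:,:,::-1])
P=cloud(b)
m=(np.hypot(P[...,0]-.549,P[...,1]+.215)<.045)&(P[...,2]>.08)&(P[...,2]<.095);q=P[m];print(((q.max(0)+q.min(0))/2).round(4),m.sum())
```

```text
[ 0.5473 -0.1989  0.0872] 59
```

View pics/m4.png

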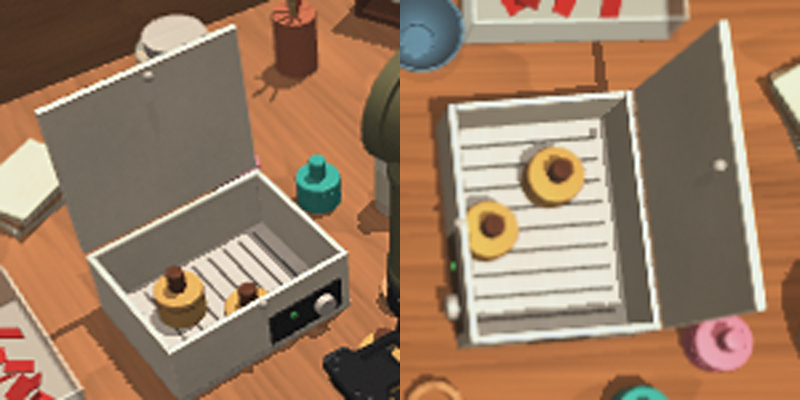

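Gold3 and goldA both stand upright in the dryer (right panel: (556,178) and (493,230)). GoldA was nudged towards the front wall but is fine there. Now redB.

```bash
python3 -m jog '[[0.55,-0.2,-0.2,1,0],[0.55,0,0,1,0],[0.55,0,0,1,0],[0.55,0,0,1,0],[0.55,0,0,0.6,0],[0.55,0,0,0.3,0],[0.55,0,0,0,0],[0,0,0,0,0],[0,0,0,0,0],[0,0,0,0,0],[0,0,0,0,0],[0,0,0,0,0]]'
python3 -m jog '[[0,0,0,-0.4,0],[0,0,0,-1,0],[0,0,0,-1,0],[0,0,0,-1,0],[0,0,0,-1,0],[0,0,0,-1,0],[0,1,0.42,0,0],[0,1,0.42,0,0],[0,1,0.42,0,0],[0,1,0.42,0,0],[0,1,0.42,0,0],[0,0,0,0,0]]'
```

```text
time_s: 23.7
tool_pos: [0.5073, 0.0866, 0.0701]
tool_rot: [180.0, 0.0, 89.9]
force: [-0.1, -0.5, -1.1]
grip_width: 0.0235
grasp_force: 19.8
time_s: 24.7
tool_pos: [0.5499, 0.1917, 0.1783]
tool_rot: [179.9, -0.3, 90.2]
force: [-0.2, 0.2, -1.0]
grip_width: 0.0234
grasp_force: 19.9
```

```bash
python3 -m jog '[[0,1,0.42,0,0],[0,1,0.42,0,0],[0,1,0.42,0,0],[0,0,0,1,0],[0,0,0,1,0],[0,0,0,1,0],[0,0,0,0,0],[0,0,0,1,0],[0,0,0,0.7,0],[0,0,0,0.3,0],[0,0,0,0.1,0],[0,0,0,0,0]]'
python3 -m jog '[[0.55,0,0,0,0],[0.55,0,0,0,0],[0.55,0,0,0,0],[0.55,0,0,0,0],[0.55,0,0,-1,0],[0.55,0,0,-1,0],[0.55,0,0,-1,0],[0.55,0,0,-1,0],[0.8,0,0,-1,0],[0.8,0,0,-0.5,0],[0.8,-1,-1,0,0],[0.8,-1,-1,0,0]]'
python3 -m jog '[[0.8,-1,-1,0,0],[0.8,-1,-1,0,0],[0.8,-1,-1,0,0],[0.8,0,-1,0,0],[0.8,0,-0.8,0,0],[0.8,0,0,0,0]]'
```

```text
time_s: 25.7
tool_pos: [0.5748, 0.2463, 0.0756]
tool_rot: [-180.0, 0.0, 89.9]
force: [0.1, -0.3, -2.0]
grip_width: 0.0234
grasp_force: 19.9
time_s: 26.7
tool_pos: [0.5347, 0.2078, 0.1861]
tool_rot: [179.9, -0.1, 90.1]
force: [0.1, -0.6, 0.4]
grip_width: 0.0654
grasp_force: 0.0
time_s: 27.2
tool_pos: [0.4361, 0.1463, 0.1852]
tool_rot: [-180.0, 0.2, 89.9]
force: [0.4, -0.3, -1.3]
grip_width: 0.0694
grasp_force: 0.0
```

```bash
python3 -m jog '[[0.8,0.42,-0.1,1,0],[0.8,0,0,1,0],[0.8,0,0,1,0],[0.8,0,0,1,0],[0.8,0,0,0.25,0],[0.8,0,0,0,0],[0,0,0,0,0],[0,0,0,0,0],[0,0,0,0,0],[0,0,0,0,0],[0,0,0,0,0],[0,0,0,0,0]]' 25
python3 -m jog '[[0,0,0,0,0.15],[0,0,0,0,0.15],[0,0,0,0,0.15],[0,0,0,0,0.15],[0,0,0,0,0.15],[0,0,0,0,0.15],[0,0,0,0,0.15],[0,0,0,0,0.15],[0,0,0,0,0.15]]'
python3 -c "from h import *;o=env.get_obs();print(o['wrist_torque'],o['qpos'])"
```

```text
time_s: 28.2
tool_pos: [0.4344, 0.1554, 0.1011]
tool_rot: [-179.7, 0.1, 89.9]
force: [-7.3, 0.2, 8.8]
grip_width: 0.0515
grasp_force: 25.0
time_s: 28.95
tool_pos: [0.4334, 0.1562, 0.1012]
tool_rot: [-179.9, 0.4, 28.9]
force: [-11.4, 1.1, 10.7]
grip_width: 0.0516
grasp_force: 24.9
[0.47737644 2.59837061 0.12179492] [ 22.56640256   5.69816353 -46.97827145 116.82079264   4.68756911
  59.73361322 -87.75286213]
```

```bash
python3 -m jog '[[0,0,0,0,0.11],[0,0,0,0,0.11],[0,0,0,0,0]]'
python3 -c "from h import *;o=env.get_obs();print(o['wrist_torque'],o['qpos'][6])"
python3 -m jog '[[0,0,0,0,0.11],[0,0,0,0,0.11],[0,0,0,0,0]]'
python3 -c "from h import *;o=env.get_obs();print(o['wrist_torque'],o['qpos'][6])"
```

```text
time_s: 29.2
tool_pos: [0.4347, 0.1568, 0.101]
tool_rot: [-179.9, 0.2, 19.3]
force: [-6.9, 3.5, 3.0]
grip_width: 0.0514
grasp_force: 25.0
[0.62636989 1.38785942 0.14040738] -97.37347143029392
time_s: 29.45
tool_pos: [0.4357, 0.1569, 0.1011]
tool_rot: [-179.9, 0.0, 9.4]
force: [-3.6, 4.9, 1.9]
grip_width: 0.0511
grasp_force: 25.0
[0.85856507 0.93253408 0.12317449] -107.11462683592272
```

```bash
for i in 1; do python3 -m jog '[[0,0,0,0,0.11],[0,0,0,0,0.11],[0,0,0,0,0]]'
python3 -c "from h import *;o=env.get_obs();print(o['wrist_torque'],o['qpos'][6])"; done
python3 -m jog '[[0,0,0,0,0.11],[0,0,0,0,0.11],[0,0,0,0,0]]'
python3 -c "from h import *;o=env.get_obs();print(o['wrist_torque'],o['qpos'][6])"
```

```text
time_s: 29.7
tool_pos: [0.4364, 0.1566, 0.1012]
tool_rot: [-179.9, -0.0, -0.4]
force: [-3.1, 4.1, 2.0]
grip_width: 0.0518
grasp_force: 25.0
[0.95687771 0.76395396 0.31853161] -116.81432017134904
time_s: 29.95
tool_pos: [0.4371, 0.1562, 0.1012]
tool_rot: [-179.9, -0.1, -10.3]
force: [-1.5, 4.6, 1.8]
grip_width: 0.0512
grasp_force: 25.0
[0.89683299 0.46363352 0.12251572] -126.58045747118751
```

```bash
python3 -m jog '[[0.8,0,0,0,0],[0.8,0,0,0,0],[0.8,0,0,0,0],[0.8,0,0,-1,-0.15],[0.8,0,0,-1,-0.15],[0.8,0,0,-1,-0.15],[0.8,0,0,-1,-0.15],[0.8,0,0,-1,-0.15],[0.8,0,0,0,-0.15],[0.8,0,0,0,-0.15],[0.8,0,0,0,-0.15],[0.8,0,0,0,-0.15]]'
python3 -m jog '[[0.8,0,0,0,-0.15],[0.8,0,0,0,-0.15],[0.8,0,0,0,-0.15],[0.8,0,0,0,-0.15],[0.8,0,0,0,-0.15],[0.8,0,0,0,-0.15],[0.8,1,0,0,0],[0.8,1,0,0,0],[0.8,1,0,0,0],[0.8,1,0,0,0],[0.8,1,0,0,0],[0.8,0,0,0,0]]'
python3 - <<'E'
from h import *
a=cam("top");s=cam("scene"); P=cloud(a)
x=cv2.resize(a["color"][195:265,135:235],None,fx=4,fy=4,interpolation=2); y=cv2.resize(s["color"][180:250,270:370],None,fx=4,fy=4,interpolation=2)
cv2.imwrite("pics/m5.png",np.hstack([x,y])[:,:,::-1])
E
```

```text
time_s: 30.95
tool_pos: [0.4371, 0.1541, 0.2007]
tool_rot: [179.9, 0.0, 50.7]
force: [-0.3, -0.1, 0.6]
grip_width: 0.0697
grasp_force: 0.0
time_s: 31.95
tool_pos: [0.4347, 0.2586, 0.2008]
tool_rot: [180.0, -0.2, 91.1]
force: [0.4, 0.5, 0.0]
grip_width: 0.0696
grasp_force: 0.0
```

View pics/m5.png

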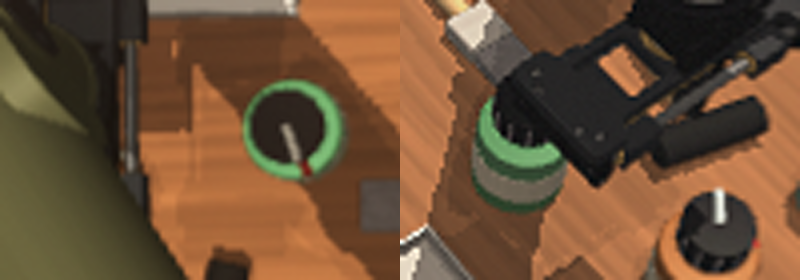

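The green cap's line now points at its red mark (286,125)->(305,170): it is tight. Amber is next.

```bash
python3 -m jog '[[0.8,0.8,-0.7,0,0],[0.8,0.8,-0.7,0,0],[0.8,0.8,-0.65,0,0],[0.8,0,0,0,-0.15],[0.8,0,0,0,-0.15],[0.8,0,0,0.5,0],[0.8,0,0,0,0],[0.8,0,0,0,0]]'
```

```text
time_s: 32.72
tool_pos: [0.3937, 0.3009, 0.1895]
tool_rot: [-179.9, 0.1, 104.1]
force: [-0.0, 0.3, 0.7]
grip_width: 0.0696
grasp_force: 0.0
```

```bash
python3 -m jog '[[0.8,0.25,0.15,1,0],[0.8,0,0,1,0],[0.8,0,0,1,0],[0.8,0,0,1,0],[0.8,0,0,0.4,0],[0.8,0,0,0,0],[0,0,0,0,0],[0,0,0,0,0],[0,0,0,0,0],[0,0,0,0,0],[0,0,0,0,0],[0,0,0,0,0]]' 25
python3 -m jog '[[0,0,0,0,0.15],[0,0,0,0,0.15],[0,0,0,0,0.15],[0,0,0,0,0.15],[0,0,0,0,0.15],[0,0,0,0,0.15],[0,0,0,0,0.15],[0,0,0,0,0.15],[0,0,0,0,0.15],[0,0,0,0,0]]'
python3 -c "from h import *;o=env.get_obs();print(o['wrist_torque'],o['qpos'][6])"
```

```text
time_s: 33.72
tool_pos: [0.3956, 0.3084, 0.1036]
tool_rot: [179.9, 0.0, 104.3]
force: [-1.7, -0.6, 6.2]
grip_width: 0.0514
grasp_force: 25.1
time_s: 34.55
tool_pos: [0.394, 0.3089, 0.1036]
tool_rot: [-180.0, 0.1, 43.3]
force: [-5.3, -0.5, 8.4]
grip_width: 0.0513
grasp_force: 25.1
[-0.23717312  1.1292522  -0.0634155 ] -94.64599495445903
```

```bash
python3 -m jog '[[0,0,0,0,0.13],[0,0,0,0,0.13],[0,0,0,0,0.13],[0,0,0,0,0.13],[0,0,0,0,0.13],[0,0,0,0,0]]'
python3 -c "from h import *;o=env.get_obs();print(o['wrist_torque'],o['qpos'][6])"
python3 -m jog '[[0,0,0,0,0.12],[0,0,0,0,0.12],[0,0,0,0,0]]'
python3 -c "from h import *;o=env.get_obs();print(o['wrist_torque'],o['qpos'][6])"
python3 -m jog '[[0.8,0,0,0,0],[0.8,0,0,0,0],[0.8,0,0,0,0],[0.8,0,0,-1,-0.15],[0.8,0,0,-1,-0.15],[0.8,0,0,-1,-0.15],[0.8,0,0,-1,-0.15],[0.8,0,0,-1,-0.15],[0.8,0,0,0,-0.15],[0.8,0,0,0,-0.15],[0.8,0,0,0,-0.15],[0.8,0,0,0,-0.15]]'
python3 -m jog '[[0.55,0,0,0,-0.15],[0.55,0,0,0,-0.15],[0.55,0,0,0,-0.15],[0.55,0,0,0,-0.05],[0.55,0,0,0,0]]' 20
```

```text
time_s: 35.05
tool_pos: [0.3946, 0.3099, 0.1033]
tool_rot: [-179.9, -0.1, 14.3]
force: [-3.5, 2.8, 4.8]
grip_width: 0.051
grasp_force: 25.0
[ 0.61916532  0.61775962 -0.02818676] -122.95872820728349
time_s: 35.3
tool_pos: [0.3946, 0.3099, 0.1032]
tool_rot: [-179.9, -0.0, 3.7]
force: [-3.2, 3.9, 2.7]
grip_width: 0.0517
grasp_force: 25.0
[0.90844347 0.68963179 0.06443573] -133.37023295346646
time_s: 36.3
tool_pos: [0.3958, 0.3068, 0.2022]
tool_rot: [180.0, 0.1, 64.6]
force: [0.2, 1.0, 0.2]
grip_width: 0.0699
grasp_force: 0.0
time_s: 36.72
tool_pos: [0.3957, 0.3069, 0.2021]
tool_rot: [-180.0, 0.1, 86.8]
force: [0.0, 0.4, -0.8]
grip_width: 0.0497
grasp_force: 0.0
```

```bash
python3 -m jog '[[0.55,-1,0.5,0,0.05],[0.55,-1,0.5,0,-0.07],[0.55,-1,0.5,0,-0.05],[0.55,-1,0.5,0,0],[0.55,-1,0.5,0,0],[0.55,-1,0,0,0],[0.55,-1,0,0,0],[0.55,-1,0,0,0],[0.55,-1,0,0,0],[0.55,-1,0,0,0],[0.55,-1,0,0,0],[0.55,0,0,0,0]]'
python3 - <<'E'
from h import *
a=cam("top");s=cam("scene")
for c in(a,s):
    for p in pots(c): print(c["n"],*p)
x=cv2.resize(a["color"][120:270,130:280],(400,400),interpolation=2); y=cv2.resize(s["color"][180:330,240:390],(400,400),interpolation=2)
cv2.imwrite("pics/m6.png",np.hstack([x,y])[:,:,::-1])
E
```

```text
time_s: 37.72
tool_pos: [0.4411, 0.081, 0.2021]
tool_rot: [-180.0, 0.2, 89.5]
force: [0.5, -1.5, -0.2]
grip_width: 0.048
grasp_force: 0.0
top gold [0.787 0.049] 50.0 0.038 [243. 111.] 556
top gold [ 0.609 -0.289] 32.0 0.057 [357. 166.] 263
top gold [ 0.549 -0.214] 32.0 0.057 [334. 186.] 249
top gold [ 0.449 -0.065] 31.0 0.045 [283. 221.] 286
scene gold [ 0.611 -0.287] 31.0 0.058 [177. 149.] 122
scene gold [ 0.452 -0.062] 29.0 0.045 [254. 173.] 125
scene gold [0.789 0.051] 50.0 0.038 [179. 253.] 598
```

View pics/m6.png

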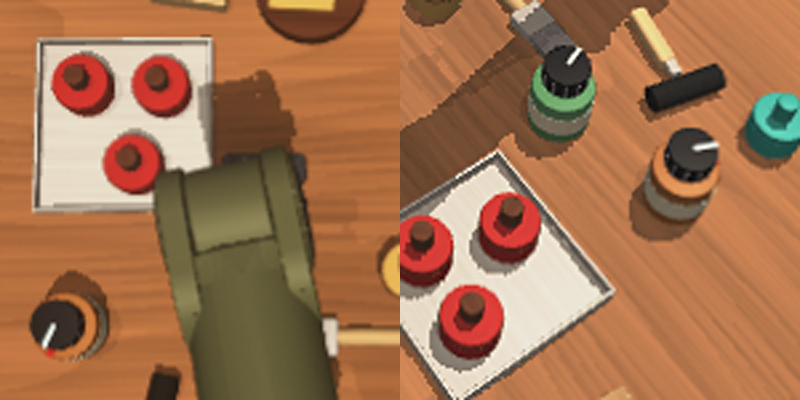

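All three reds stand upright in the tray (left panel: (82,85), (160,85), (133,163)). Amber's line looks near its mark, so I check the angle numerically.

Run:
```python
from h import *
c=cam("top");P=cloud(c);hsv=cv2.cvtColor(c["color"],cv2.COLOR_RGB2HSV).astype(int);H,S,V=np.moveaxis(hsv,2,0)
s=cam("scene")
for nm,ctr in(("amber",(.395,.307)),("green",(.434,.155))):
  for c in (c,s) if c is not s else (s,):
    P=cloud(c);hsv=cv2.cvtColor(c["color"],cv2.COLOR_RGB2HSV).astype(int);H,S,V=np.moveaxis(hsv,2,0)
    d=np.hypot(P[...,0]-ctr[0],P[...,1]-ctr[1])
    w=(d<.03)&(P[...,2]>.1)&(S<60)&(V>130); r=(d<.045)&(P[...,2]>.055)&(P[...,2]<.095)&((H<4)|(H>174))&(S>190)
    for k,m in(("line",w),("mark",r)):
        if m.sum()>1:
            q=P[m].mean(0); print(c["n"],nm,k,m.sum(),q.round(4),np.degrees(np.arctan2(q[1]-ctr[1],q[0]-ctr[0])).round(1))
crop(c if c["n"]=="top" else cam("top"),138,228,178,258,10,"am")
```

```text
top amber line 21 [0.3845 0.3137 0.1078] 147.4
top amber mark 3 [0.3668 0.3222 0.0693] 151.7
scene amber line 21 [0.3838 0.3156 0.1085] 142.6
scene green line 14 [0.4224 0.1517 0.1089] -164.1
```

View pics/am.png

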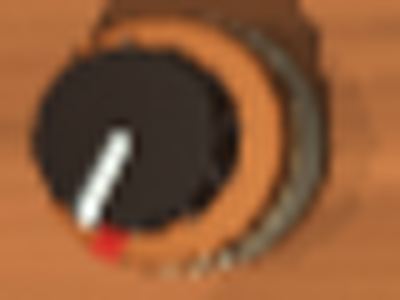

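Amber is aligned within error (line at about 147°, mark at 152°), and the last of the turn slipped against the stop. Now goldD.

```bash
python3 -m jog '[[0.55,-1,0.07,0,0],[0.55,-1,0.07,0,0],[0.55,-1,0.07,0,0],[0.55,-1,0.07,0,0],[0.55,-1,0.07,0,0],[0.55,-1,0.07,0,0],[0.55,-1,0.07,0,0],[0.55,-0.2,0,1,0],[0.55,0,0,1,0],[0.55,0,0,1,0],[0.55,0,0,0,0],[0.55,0,0,0,0]]'
```

```text
time_s: 38.97
tool_pos: [0.4502, -0.0569, 0.142]
tool_rot: [-179.9, -0.0, 90.0]
force: [-0.7, 0.1, 0.7]
grip_width: 0.0477
grasp_force: 0.0
```

```bash
python3 -m jog '[[0.55,-0.3,0,1,0],[0.55,0,0,1,0],[0.55,0,0,1,0],[0.55,0,0,0.4,0],[0.55,0,0,0.2,0],[0.55,0,0,0,0],[0,0,0,0,0],[0,0,0,0,0],[0,0,0,0,0],[0,0,0,0,0],[0,0,0,0,0],[0,0,0,-0.3,0]]'
python3 -m jog '[[0,0,0,-1,0],[0,0,0,-1,0],[0,0,0,-1,0],[0,0,0,-1,0],[0,0,0,-1,0],[0,0,0,-1,0],[0,0,0,-1,0],[0,0,0,-1,0],[0,0,0,-0.7,0],[0,-0.5,0.1,0,0],[0,-1,0.17,0,0],[0,-1,0.17,0,0]]'
python3 -m jog '[[0,-1,0.17,0,0],[0,-1,0.17,0,0],[0,-1,0.17,0,0],[0,-1,0.17,0,0],[0,-1,0.17,0,0],[0,-1,0.17,0,0],[0,-1,0.17,0,0],[0,-1,0.17,0,0],[0,-0.8,0.2,0,0],[0,0,0,0,0],[0,0,0,0,0]]'
```

```text
time_s: 39.97
tool_pos: [0.4496, -0.0636, 0.0757]
tool_rot: [-179.9, -0.0, 89.9]
force: [-0.1, 0.2, -1.4]
grip_width: 0.0236
grasp_force: 20.0
time_s: 40.97
tool_pos: [0.4593, -0.1145, 0.25]
tool_rot: [-180.0, 0.0, 90.0]
force: [0.3, -0.0, -2.0]
grip_width: 0.0234
grasp_force: 20.0
time_s: 41.88
tool_pos: [0.4894, -0.2911, 0.2488]
tool_rot: [-179.9, -0.1, 89.8]
force: [0.3, -0.2, -3.5]
grip_width: 0.0235
grasp_force: 20.0
```

```bash
python3 -m jog '[[0,0,0,1,0],[0,0,0,1,0],[0,0,0,1,0],[0,0,0,1,0],[0,0,0,1,0],[0,0,0,1,0],[0,0,0,1,0],[0,0,0,0.8,0],[0,0,0,0.3,0],[0,0,0,0.15,0],[0,0,0,0,0],[0.55,0,0,0,0]]'
python3 -m jog '[[0.55,0,0,0,0],[0.55,0,0,0,0],[0.55,0,0,0,0],[0.55,0,0,-1,0],[0.55,0,0,-1,0],[0.55,0,0,-1,0],[0.55,0,0,-1,0],[0.55,0,0,-1,0],[0.55,0,0,-1,0],[0.55,0,0,-1,0],[0.55,0,0,-1,0],[0.55,0,0,-1,0]]'
python3 -m jog '[[0,0,0,-1,0],[0,0,0,-1,0],[0,0,0,-1,0],[0,0,0,-1,0],[0,0,0,-0.5,0],[0,0,0,0,0]]'
```

```text
time_s: 42.88
tool_pos: [0.4912, -0.2899, 0.0866]
tool_rot: [179.9, 0.0, 90.0]
force: [0.4, -0.2, -0.8]
grip_width: 0.0258
grasp_force: 0.0
time_s: 43.88
tool_pos: [0.4905, -0.2898, 0.2673]
tool_rot: [179.9, 0.0, 89.9]
force: [0.1, -0.6, 0.3]
grip_width: 0.0479
grasp_force: 0.0
time_s: 44.38
tool_pos: [0.4915, -0.2902, 0.3587]
tool_rot: [179.7, 0.2, 89.9]
force: [0.1, -0.0, -0.1]
grip_width: 0.0154
grasp_force: 0.0
```

```bash
python3 -m jog '[[0,-1,0.38,0,0],[0,-1,0.38,0,0],[0,-1,0.38,0,0],[0,-1,0.38,0,0],[0,-1,0.38,0,0],[0,-1,0.38,0,0],[0,-1,0.38,0,0],[0,-1,0.38,0,0],[0,-1,0.38,0,0],[0,0,0,0,0],[0,0,0,0,0]]'
python3 - <<'E'
from h import *
a=cam("top");s=cam("scene")
for c in(a,s):
    for p in pots(c): print(c["n"],*p)
    P=cloud(c); m=(P[...,0]>.5)&(P[...,0]<.62)&(P[...,1]<-.33)&(P[...,1]>-.42)&(P[...,2]>.12)&(P[...,2]<.33)
    q=P[m]; print(m.sum(), [(round(z,2),np.median(q[abs(q[:,2]-z)<.012,1]).round(4)) for z in np.arange(.14,.33,.03)], q[:,2].max())
x=cv2.resize(s["color"][10:190,80:260],(400,400),interpolation=2); y=cv2.resize(a["color"][90:260,290:460],(400,400),interpolation=2)
cv2.imwrite("pics/m7.png",np.hstack([x,y])[:,:,::-1])
E
```

```text
time_s: 45.3
tool_pos: [0.5582, -0.4705, 0.3526]
tool_rot: [-179.8, -0.1, 89.9]
force: [-0.6, 0.6, 0.5]
grip_width: 0.0007
grasp_force: 0.0
top gold [0.786 0.049] 49.0 0.038 [243. 111.] 556
top gold [ 0.609 -0.288] 29.0 0.057 [355. 166.] 124
top gold [ 0.551 -0.214] 30.0 0.057 [333. 185.] 173
top gold [ 0.489 -0.292] 31.0 0.058 [360. 206.] 261
1743 [(np.float64(0.14), np.float64(-0.3752)), (np.float64(0.17), np.float64(-0.3764)), (np.float64(0.2), np.float64(-0.3773)), (np.float64(0.23), np.float64(-0.3787)), (np.float64(0.26), np.float64(-0.3812)), (np.float64(0.29), np.float64(-0.3831)), (np.float64(0.32), np.float64(-0.3868))] 0.317675884125286
scene gold [ 0.493 -0.288] 30.0 0.058 [207. 134.] 108
scene gold [0.79  0.052] 51.0 0.038 [179. 253.] 598
1779 [(np.float64(0.14), np.float64(-0.3752)), (np.float64(0.17), np.float64(-0.3768)), (np.float64(0.2), np.float64(-0.378)), (np.float64(0.23), np.float64(-0.377)), (np.float64(0.26), np.float64(-0.3786)), (np.float64(0.29), np.float64(-0.3805)), (np.float64(0.32), np.float64(-0.3829))] 0.3160543345611352
```

View pics/m7.png

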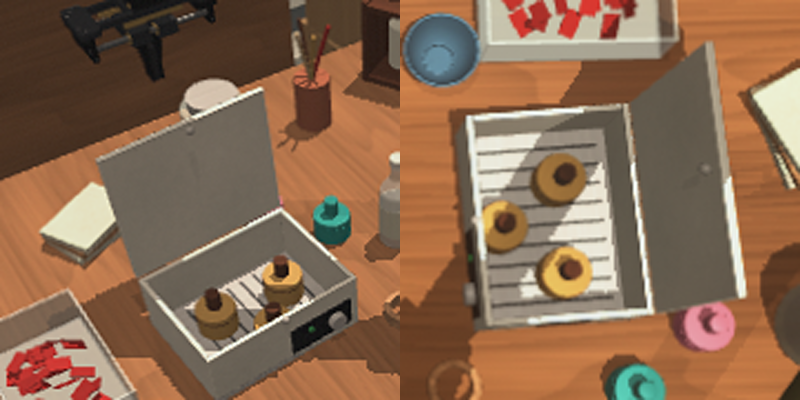

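All three golds stand upright in the dryer (right panel: (560,180), (503,226) and (566,272)). The door stands at about 93°. I lower the fingers behind it and swing it shut along its arc.

```bash
python3 -m jog '[[0,0,0,1,0],[0,0,0,1,0],[0,0,0,1,0],[0,1,0,0,0],[0,1,0,0,0],[0,0.9,0,0,0],[0,0.5,0,0,0],[0,0.55,0,0,0],[0,0,0,0,0]]' 30
python3 -m jog '[[0,0.55,0,0,0],[0,0.55,0,0,0],[0,0.55,0,0,0],[0,0.55,0,0,0],[0,0.56,0,0.18,0],[0,0.56,0,0.18,0],[0,0.56,0,0.18,0],[0,0.56,0,0.18,0]]'
```

```text
time_s: 46.15
tool_pos: [0.5592, -0.3888, 0.297]
tool_rot: [179.9, 0.0, 90.1]
force: [1.2, -0.3, 0.2]
grip_width: 0.0005
grasp_force: 0.0
time_s: 46.82
tool_pos: [0.5589, -0.3005, 0.2805]
tool_rot: [-180.0, -0.0, 90.0]
force: [-0.3, -2.4, -0.7]
grip_width: 0.0004
grasp_force: 1.0
```

```bash
python3 -m jog '[[0,0.54,0,0.29,0],[0,0.54,0,0.29,0],[0,0.54,0,0.29,0],[0,0.54,0,0.29,0],[0,0.44,0,0.43,0],[0,0.44,0,0.43,0],[0,0.44,0,0.43,0],[0,0.44,0,0.43,0]]'
python3 -m jog '[[0,0.33,0,0.54,0],[0,0.33,0,0.54,0],[0,0.33,0,0.54,0],[0,0.33,0,0.54,0],[0,0.2,0,0.4,0],[0,0.2,0,0.4,0],[0,0,0,0,0]]'
```

```text
time_s: 47.48
tool_pos: [0.559, -0.2228, 0.2225]
tool_rot: [180.0, -0.0, 89.9]
force: [-0.6, -1.4, 0.7]
grip_width: 0.0003
grasp_force: 0.6
time_s: 48.07
tool_pos: [0.5581, -0.1876, 0.1621]
tool_rot: [-179.8, -0.1, 90.0]
force: [0.6, -0.4, 0.2]
grip_width: 0.0005
grasp_force: 0.0
```

```bash
python3 -m jog '[[0,0.3,0,0.3,0],[0,0,0,0.3,0],[0,0,0,0.3,0],[0,0,0,0.3,0],[0,0,0,0,0]]'
python3 -m jog '[[0,0,0,0.15,0],[0,0,0,0.15,0],[0,0,0,0,0]]'
```

```text
time_s: 48.48
tool_pos: [0.5592, -0.1828, 0.1404]
tool_rot: [180.0, -0.0, 90.0]
force: [0.2, 0.2, -0.3]
grip_width: 0.0009
grasp_force: 0.0
time_s: 48.73
tool_pos: [0.5589, -0.1833, 0.1338]
tool_rot: [-180.0, -0.0, 89.9]
force: [-0.7, 0.2, 0.0]
grip_width: 0.0002
grasp_force: 0.0
```

```bash
python3 -m jog '[[0,0,0,0.15,0],[0,0,0,0.15,0],[0,0,0,0,0]]'
python3 - <<'E'
from h import *
P=cloud(cam("top")); 
for x in(.46,.5,.62,.66):
  m=(abs(P[...,0]-x)<.01)
  for y in(-.36,-.3,-.24,-.2,-.17): 
    q=P[m&(abs(P[...,1]-y)<.006)]; print(x,y,len(q),np.median(q[:,2]).round(4) if len(q) else None,end=' | ')
  print()
E
```

```text
time_s: 48.98
tool_pos: [0.559, -0.1834, 0.128]
tool_rot: [-180.0, 0.0, 89.9]
force: [0.7, 0.7, -0.1]
grip_width: 0.0004
grasp_force: 0.0
0.46 -0.36 28 0.1113 | 0.46 -0.3 0 None | 0.46 -0.24 0 None | 0.46 -0.2 24 0.5491 | 0.46 -0.17 136 0.5673 | 
0.5 -0.36 31 0.1107 | 0.5 -0.3 0 None | 0.5 -0.24 0 None | 0.5 -0.2 53 0.5383 | 0.5 -0.17 138 0.2671 | 
0.62 -0.36 27 0.1106 | 0.62 -0.3 0 None | 0.62 -0.24 0 None | 0.62 -0.2 0 None | 0.62 -0.17 48 0.1633 | 
0.66 -0.36 14 0.1126 | 0.66 -0.3 0 None | 0.66 -0.24 0 None | 0.66 -0.2 0 None | 0.66 -0.17 18 0.0174 |
```

```bash
python3 -m jog '[[0,0,0,0.12,0],[0,0,0,0.12,0],[0,0,0,0,0]]'
```

```text
time_s: 49.28
tool_pos: [0.559, -0.1835, 0.1277]
tool_rot: [180.0, 0.1, 89.9]
force: [-9.6, 2.8, 23.4]
grip_width: 0.0003
grasp_force: 11.9
```

```bash
python3 -m jog '[[0,0,0,-1,0],[0,0,0,-1,0],[0,0,0,-1,0],[0,0,0,-1,0],[0,0,0,-1,0],[0,0.5,-1,-1,0],[0,1,-1,-1,0],[0,1,-1,0,0],[0,1,-1,0,0],[0,1,0,0,0],[0,1,0,0,0],[0,1,0,0,0]]'
python3 -m jog '[[0,1,0,0,0],[0,1,0,0,0],[0,1,0,0,0],[0,1,0,0,0],[0,1,0,0,0],[0,0,0,0,0],[0,0,0,0,0]]'
python3 - <<'E'
from h import *
for n in("top","scene"):
  c=cam(n);P=cloud(c);m=(P[...,0]>.45)&(P[...,0]<.66)&(P[...,1]<-.185)&(P[...,1]>-.36)&(P[...,2]>.08)&(P[...,2]<.16)
  q=P[m]; A=np.c_[q[:,:2],np.ones(len(q))]; k=np.linalg.lstsq(A,q[:,2],rcond=None)[0]; print(n,len(q),"slope",k.round(4),np.median(q[:,2]).round(4))
  cv2.imwrite(f"pics/{n}9.png",cv2.resize(c["color"][:,:,::-1],(800,600),interpolation=2))
E
```

```text
time_s: 50.28
tool_pos: [0.4786, -0.0526, 0.2634]
tool_rot: [180.0, 0.0, 89.9]
force: [-0.3, 0.4, -0.6]
grip_width: 0.0004
grasp_force: 0.0
time_s: 50.87
tool_pos: [0.479, 0.0476, 0.2632]
tool_rot: [-180.0, 0.0, 90.1]
force: [-0.3, -1.2, -0.4]
grip_width: 0.0002
grasp_force: 0.0
top 4572 slope [-0.0002 -0.0018  0.1108] 0.1112
scene 2421 slope [ 0.     -0.0051  0.1103] 0.1117
```

View pics/top9.png

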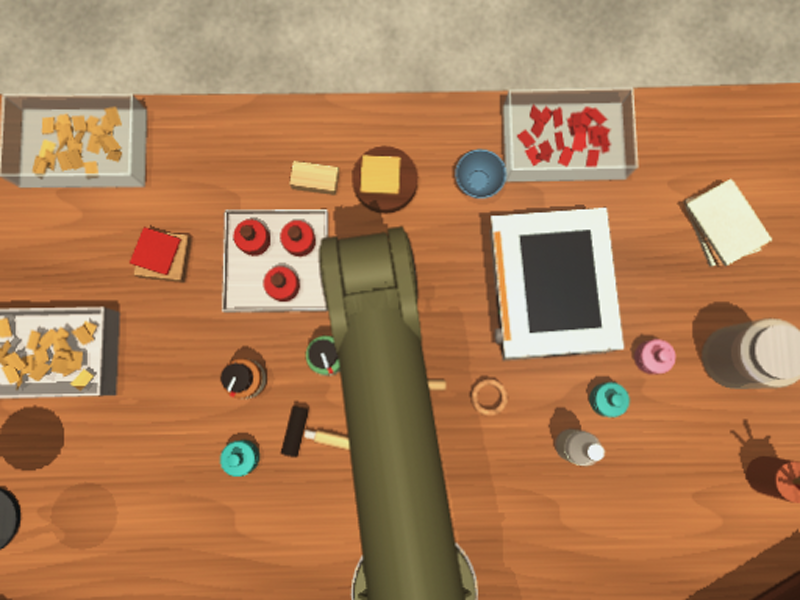

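View pics/scene9.png

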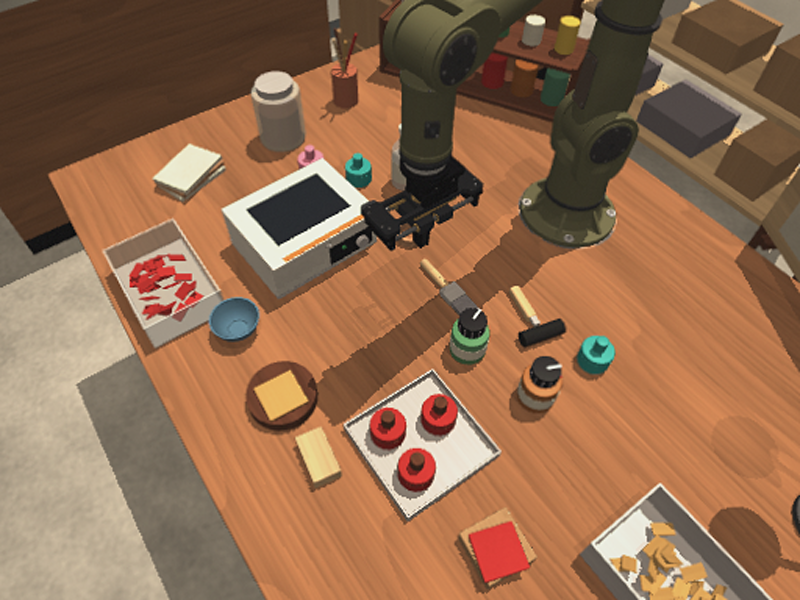

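The door is flat (slope under 0.3°, surface at z = 0.111 m). All three reds stand upright in the tray, both cap lines are over their marks, and the bystanders have not moved.

```bash
python3 -c "from cell import env;print(env.sign_off())"
```

```text
the job is handed in; nothing more can be done
None
```

The job is handed in: the three gold pots are upright in the dryer, the three red pots are upright in the tray, both jar caps are tight, and the dryer door is seated on its catch.

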